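# Turn the condiment carousel until the lime is at the front

### The job

Turn the small carousel round gently by pushing one of its spokes with a fingertip, until the spoke with the green ball (the lime's spoke) stands over the orange mark on the foot plate, and leave it there. Push only on the spokes and their balls, not on the platter, dishes or food; the lime and the garlic stay in their dishes, and the tin and the timer standing beside the carousel stay where they are.

Things in the scene. Friction and masses are not known exactly. Their poses are not given: they have to be found in the camera images.
- axis_point (a point): Point on the carousel's upright turning axis, 45 mm over the worktop, about as high as the spokes. The carousel stands on a fixed grey foot plate (disc, radius 118 mm, top 6 mm over the worktop); a steel finial (top 66 mm over the worktop) stands in the middle.
- mark (a point): Point 120 mm from the axis, 45 mm over the worktop, straight over the outer part of the orange mark (a flat orange patch 34 mm long radially and 30 mm wide, on the rim of the foot plate; it does not turn). The green ball has to come here. Its x axis points from the mark to the turning axis.
- green_end (a point): Centre of the green ball (18 mm diameter) at the outer end of the spoke beside the lime's dish: 120 mm from the axis, 42 mm over the worktop. From 76 mm off the axis out to the ball the spoke is a level round steel bar, 9 mm thick, axis 42 mm over the worktop, free space under it down to the foot plate.
- black_end_1 (a point): Centre of the black ball at the end of the spoke beside the garlic's dish: same shape as the green one, 120 degrees further counter-clockwise seen from above.
- black_end_2 (a point): Centre of the black ball at the end of the spoke beside the empty dish: same shape, 240 degrees counter-clockwise from the green one.
- carousel (a joint): Angle of the carousel in rad, 0 at the start of the episode, growing counter-clockwise seen from above; it turns freely in both directions for more than a full turn, with a friction of about 0.08 N m (about 1 N at a spoke), and stays where it is left.
- platter: The round wooden platter (radius 73 mm, underside 24 mm and top 32 mm over the worktop) with three shallow white dishes 120 degrees apart: lime, garlic, empty. Not to be pushed on. The food reaches up to 87 mm over the worktop. Origin on the turning axis, 6 mm over the worktop; its -x axis points to the lime's dish and the green ball.
- spokes: The three steel spokes with their balls, fixed to the platter; origin on the turning axis, 6 mm over the worktop; its -x axis points along the green spoke.
- lime_dish (a point): Middle of the lime's dish, 41.5 mm from the axis, 36 mm over the worktop (dish 61 mm wide, rim 43 mm over the worktop).
- garlic_dish (a point): Middle of the garlic's dish, 41.5 mm from the axis, 36 mm over the worktop, same dish.
- lime_middle (a point): Centre of the loose green lime, 52 x 45 x 45 mm, lying in its dish.
- garlic_middle (a point): Centre of the loose garlic bulb, 48 x 50 x 51 mm, lying in its dish.
- tin_middle (a point): Centre of the small loose food tin standing near the carousel, 57 mm diameter, 72 mm high; leave it alone.
- timer_middle (a point): Centre of the white loose kitchen timer standing near the carousel, 67 mm diameter, 55 mm high; leave it alone.
- green_lime: The lime, for the contact rule; see lime_middle.
- garlic_bulb: The garlic bulb, for the contact rule; see garlic_middle.
Things that resemble listed ones, but are neither listed nor needed, are in the scene too. Several things have the shape of the green_lime; the one meant has the colours described above.

How it is judged:
By the outcome, as a careful person would: the job done as asked, in the order asked, and still so for the second after the job is handed in, with the robot touching nothing.
It also fails if it takes over 54 s, if anything falls off the work surface, if the arm or the gripper's body presses on something with over 40 N, if the wrist force passes 120 N, or if a joint passes its speed limit or range.

### The arm

A 7-joint arm with a two-finger parallel gripper is mounted at the origin on a cart in front of the work surface, level with it; the furniture and walls round the work are solid. World frame = base frame: x ahead of the robot, y to its left, z up, the work surface at z = 0. Lengths are in mm, angles in rad, forces in N, time in s.
With the tool pointing down it reaches from about 425 to 925 mm from the base axis. Payload 6.8 kg.
Tool frame: the origin (TCP) lies midway between the tips of the shut fingers; the grasp point (between the pads) lies 19 mm behind it; z points along the fingers, y is the line along which they close (so a half turn about z gives the same grasp; the last joint's range is limited). The gripper opens to 88 mm and grips with 3 to 60 N. Pads are 20 mm wide; open, the fingers measure 115 mm over their backs; the gripper's body (75 mm by 178 mm) begins 61 mm behind the grasp point.
Start: joints at [-1.235, 0.477, 0.022, 1.555, -0.011, 1.109, -0.083], TCP at [289.826, 609.63, 200.764] pointing down, gripper open.
Joint ranges: [-2.96, 2.96], [-0.34, 2.1], [-1.41, 1.46], [0.24, 2.44], [-1.37, 4.51], [0.17, 1.92], [-2.96, 2.96]. Speed limits (rad/s): [2.39, 2.39, 3.14, 3.14, 3.14, 3.14, 3.14].

### API

Orientations are given as a unit quaternion [x, y, z, w].
In Python, from plant import get_state, viewer, r gives the robot as it stands.
- The arm moves only by the tool send_rows, never from a script. Its argument "rows" is a list that holds one entry, the list of rows, each a list of 5 numbers: the shift along the tool's x, y, z in units of 30 mm (1.0 is 30 mm), then the turn about the tool's z in units of 6 degrees (1.0 is 6 degrees), then the opening, from -1 (shut) to 1 (fully open). In form: [[[tx, ty, tz, turn, gripper], ...]]. A call has 1 to 20 rows; each row is the pose to reach, as a shift and turn from the pose commanded when the call began, along the tool's axes at that moment; what a row does not reach only later rows make up. A row lasts 1/12 s, in which the tool goes at most 41.7 mm and 7.16 degrees, less where a joint would pass 70% of its speed; a pose out of reach is approached as far as the arm can. A call with a gripper value outside its range is refused whole. The fingers move at their own pace and stop on an object; "newtons" is the grip in N (left out, the last holds). Time passes only in rows, so rows that repeat a pose let the fingers close. It gives the time, the measured TCP pose, the force, the opening and the grip force at its end, in the units of the state.
- get_state(): the state, without advancing time (a new reading comes with each control period).
- viewer.read_camera(name): name is "scene" or "top"; returns the picture (480x640x3 uint8, red, green, blue); there is no depth.
- viewer.calibration(name): a dict with "K" (3x3 intrinsics, pixels), "camera_from_world" (4x4, takes a point from world to camera coordinates). Camera axes: x right, y up, looking along -z (the intrinsics and any distortion apply to the point x, -y, -z); pixel columns grow to the right and rows downward; lengths in mm; the calibration is good to about 2 mm. A picture is of the moment at which its call begins. calibration takes no time and is no camera call.
- r.close_job(): hands the job in; it is judged then, once.
The state is a dict: "clock": time; "joints": joint angles; "joint_vel": joint speeds; "joint_efforts": joint torques, N m; "ee_pos": TCP position; "tool_rot": TCP orientation; "ft_force": force on the tool from outside, world axes, zero at the start; "wrist_torque": the same for the moment, N m; "grip_width": opening from 0.0 (shut) to 1.0 (fully open); "grasp_force": force on a finger pad.
Only numpy, scipy, OpenCV 4.12 (cv2) and the standard library are available. Lean on these libraries where they do the work, as an engineer would, in place of code of your own. Each camera call takes 0.05 s, during which the arm holds its last target. There are 200 camera calls.

## Working session

There is one attempt and no reset: what is moved stays moved. The work goes in short steps, Python scripts to look and compute and a tool call to move; the robot and the scene stay as the last step left them, time stands still between calls to the robot, and variables do not carry over. Pictures are saved under pics/ and viewed, at most 10 in all, crops included, and the job is handed in when it is done.

Besides the shell and the picture viewer there is one more tool, called after "Emit:" as name([rows], argument=value, ...), one row to a line, values as JSON. send_rows: Moves the arm, as the interface text tells. Its arguments: {"type":"object","properties":{"rows":{"type":"array"},"newtons":{"type":"number"}},"required":["rows"]}

```bash
mkdir -p pics; python3 - <<'E'
from plant import get_state, viewer
import cv2,json
for n in("top","scene"):
    im=viewer.read_camera(n); cv2.imwrite(f"pics/{n}0.png",im[:,:,::-1])
    c=viewer.calibration(n); print(n,c)
s=get_state(); print(s)
E
```

```text
top {'K': array([[554.6616987 ,   0.        , 322.3657706 ],
       [  0.        , 554.6616987 , 236.84549761],
       [  0.        ,   0.        ,   1.        ]]), 'camera_from_world': array([[ 1.17699874e-03, -9.99871873e-01,  1.59640932e-02,
        -2.51657161e+02],
       [ 9.85274672e-01,  3.88898402e-03,  1.70934775e-01,
        -5.69521888e+02],
       [-1.70974958e-01,  1.55278266e-02,  9.85153009e-01,
        -8.02201035e+02],
       [ 0.00000000e+00,  0.00000000e+00,  0.00000000e+00,
         1.00000000e+00]])}
scene {'K': array([[459.8134836 ,   0.        , 317.3797585 ],
       [  0.        , 459.8134836 , 239.45838109],
       [  0.        ,   0.        ,   1.        ]]), 'camera_from_world': array([[-8.61697192e-01,  5.07334921e-01,  9.44604110e-03,
         6.26292316e+02],
       [-2.04110444e-01, -3.63600208e-01,  9.08919037e-01,
        -6.20240291e+01],
       [ 4.64560950e-01,  7.81284946e-01,  4.16865634e-01,
        -9.50735194e+02],
       [ 0.00000000e+00,  0.00000000e+00,  0.00000000e+00,
         1.00000000e+00]])}
{'clock': 0.1, 'joints': array([-1.23508679,  0.4777391 ,  0.02233738,  1.55631669, -0.01149483,
        1.10929164, -0.08310964]), 'joint_vel': array([-2.17497467e-04, -1.05650032e-03, -1.79454032e-04, -2.86342901e-03,
        3.28054001e-05, -1.26770454e-04, -1.30261940e-04]), 'joint_efforts': array([ 4.31395034e-03, -5.84096146e+01,  1.54010408e+00, -2.73315811e+01,
       -5.41989191e-02,  1.31591086e-02,  3.97757083e-05]), 'ee_pos': array([289.60144129, 609.09343551, 199.87950494]), 'tool_rot': array([ 2.20079357e-01,  9.75481632e-01, -8.04465609e-04, -1.19666719e-04]), 'ft_force': array([ 0.44389248,  0.42466964, -0.4377515 ]), 'wrist_torque': array([ 0.05621051, -0.01810546,  0.0118861 ]), 'grasp_force': 0.0, 'grip_width': 0.9955895666631778}
```

View pics/top0.png

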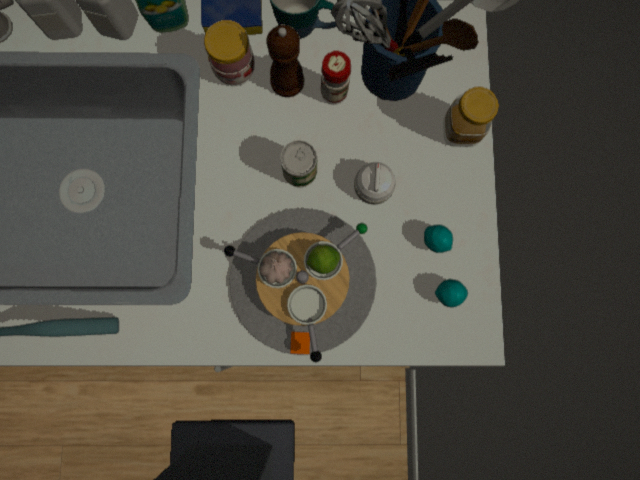

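View pics/scene0.png

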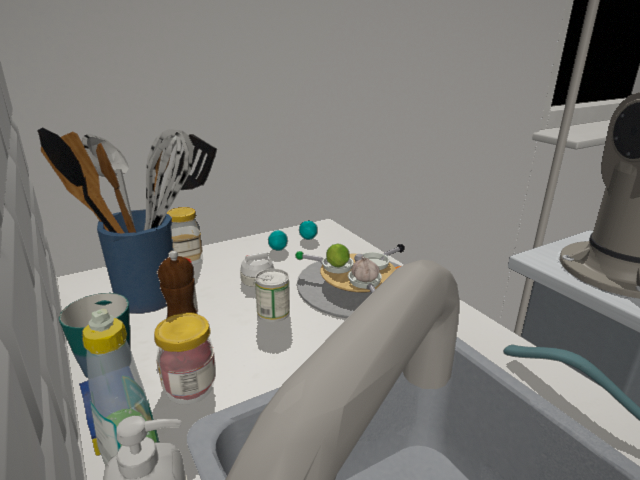

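The top view shows the green ball at (362,228) and the black balls at (229,251) and (316,356). The finial is at (303,277), the orange mark at (301,343), the tin at (299,163) and the timer at (375,183). The teal balls at (438,238) and (452,293) are lookalikes and not on the carousel.

```bash
cat > h.py <<'E'
import numpy as np, cv2
from plant import get_state, viewer
def ray(n,u,v,z):
    c=viewer.calibration(n);K=c["K"];T=c["camera_from_world"];R=T[:3,:3];t=T[:3,3]
    d=np.linalg.inv(K)@[u,v,1];d=R.T@(d*[1,-1,-1]);o=-R.T@t
    return o+d*(z-o[2])/d[2]
def proj(n,p):
    c=viewer.calibration(n);q=c["camera_from_world"]@np.r_[p,1];k=c["K"]@(q[:3]*[1,-1,-1]);return k[:2]/k[2]
def blob(im,lo,hi,box=None):
    h=cv2.cvtColor(im,cv2.COLOR_RGB2HSV);m=cv2.inRange(h,np.array(lo),np.array(hi))
    n,_,s,c=cv2.connectedComponentsWithStats(m)
    return [(int(s[i][4]),c[i].round(1)) for i in range(1,n) if s[i][4]>20 and (box is None or (box[0]<c[i][0]<box[2] and box[1]<c[i][1]<box[3]))]
def ang(p,a): return np.degrees(np.arctan2(p[1]-a[1],p[0]-a[0]))
E
python3 - <<'E'
from h import *
im=cv2.imread("pics/top0.png")[:,:,::-1].copy()
B=(215,205,390,370)
g=blob(im,(60,120,60),(80,255,255),B);o=blob(im,(3,180,120),(14,255,255),B);k=blob(im,(0,0,0),(179,255,35),B)
print(g,o,k)
ps=[ray("top",*g[0][1],42)]+[ray("top",u,v,42) for a,(u,v) in k]
for p in ps: print(p.round(1))
M=ray("top",*max(o,key=lambda t:t[0])[1],6);print("mark",M)
A=ray("top",303,277,62);print("finial",A)
# circle through three balls
print("tin",ray("top",299,150,72),"timer",ray("top",376,178,55))
bs=[ps[0]]+[p for p in ps[1:] if abs(np.hypot(*(p-A)[:2])-120)<12]
C=np.mean(bs,axis=0);print("axis from balls",C,len(bs))
for p in bs+[M]: print(ang(p,C),np.hypot(*(p-C)[:2]))
cv2.imwrite("pics/c0.png",cv2.resize(im[200:380,200:400],None,fx=3,fy=3)[:,:,::-1])
E
```

```text
[(57, array([362.4, 228.1]))] [(262, array([302.2, 342.5]))] [(80, array([228.9, 250.5])), (84, array([315.5, 355.9]))]
[ 585.8 -312.8   42. ]
[ 549.8 -106.    42. ]
[ 390.6 -240.3   42. ]
mark [ 409.70932025 -219.48593454    6.        ]
finial [ 507.07242681 -221.07612241   62.        ]
tin [ 702.2012003  -213.70562772   72.        ] timer [ 663.12099314 -333.83712278   55.        ]
axis from balls [ 508.73059777 -219.70983991   42.        ] 3
-50.374462263275774 120.90192859386597
70.1516270462403 120.8592509589257
-170.12912334201118 119.91810220501739
179.87044389517584 99.02153066122344
```

View pics/c0.png

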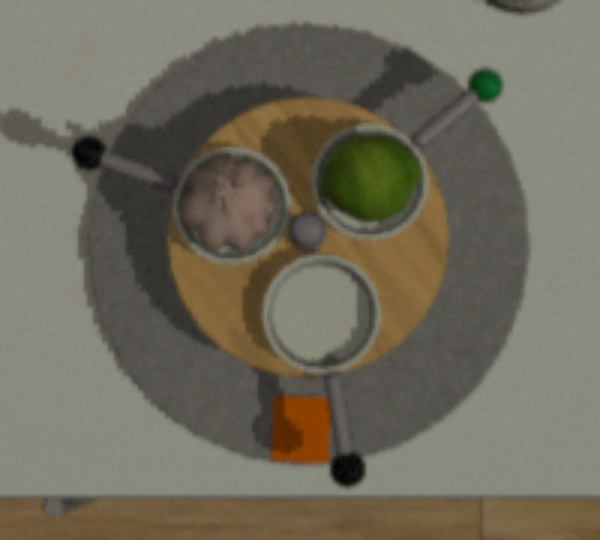

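Two checks: spokes and decoys are clear. Green has to go about 131° clockwise (−50.4° → about −181.5°). I'll shut the gripper and travel high to a point just counter-clockwise of the green spoke.

Emit:
send_rows([
  [[-0.3, -0.3, 0, 0.2, -1], [-1, -1, 0, 0.5, -1], [-2, -2, 0, 1, -1], [-3, -3, 0, 1.5, -1], [-4, -4, 0, 2, -1], [-5, -5, 0, 2.5, -1], [-6, -6, 0, 3, -1], [-7, -7, 0, 3.5, -1], [-8, -8, 0, 4, -1], [-9, -9, 0, 4, -1], [-10, -10, 0, 4, -1], [-11, -11, 0, 4, -1], [-12, -12, 0, 4, -1], [-13, -13, 0, 4, -1], [-14, -14, 0, 4, -1], [-15, -15, 0, 4, -1], [-16, -16, 0, 4, -1], [-16.7, -16.8, 0, 4, -1], [-17.2, -17.3, 0, 4, -1], [-17.2, -17.3, 0, 4, -1]],
], newtons=20)

```text
clock: 1.77
ee_pos: [532.8, -87.8, 201.0]
tool_rot: [0.423, 0.906, -0.001, 0.001]
ft_force: [0.5, -0.2, -0.6]
grip_width: 0.003
grasp_force: 0.0
```

```bash
cat >> h.py <<'E'
from scipy.spatial.transform import Rotation as Rn
def tool():
    s=get_state();R=Rn.from_quat(s["tool_rot"]).as_matrix()
    return s,R,np.degrees(np.arctan2(R[1,1],R[0,1]))
def shift(p): # world point -> tool units
    s,R,_=tool(); return (R.T@(np.array(p)-s["ee_pos"])/30).round(2)
E
python3 - <<'E'
from h import *
s,R,y=tool();print(s["clock"],s["ee_pos"],y,s["joints"].round(2),s["grip_width"])
im=cv2.imread("pics/top0.png")[:,:,::-1].copy()
o=blob(im,(2,150,50),(16,255,255),(285,325,320,360));print(o)
C=np.array([508,-220.])
for a,c in o: M=ray("top",*c,6);print(M,ang(M,C))
print(shift([595,-270,200]))
E
```

```text
1.7667 [532.76760711 -87.76033867 200.96169616] 39.99301204738033 [-0.35  0.27  0.48  1.91 -0.14  1.    0.89] 0.002747224024136705
[(418, array([299.8, 342.7]))]
[ 409.39780461 -215.72699343    6.        ] 177.5185932362625
[-5.99 -2.31  0.05]
```

Emit:
send_rows([
  [[-0.5, -0.2, 0, 0, -1], [-1.5, -0.6, 0, 0, -1], [-2.5, -1, 0, 0, -1], [-3.5, -1.4, 0, 0, -1], [-4.5, -1.8, 0, 0, -1], [-5.5, -2.1, 0, 0, -1], [-6, -2.3, 0, 0, -1], [-6, -2.3, 0, 0, -1], [-6, -2.3, 0.7, 0, -1], [-6, -2.3, 1.4, 0, -1], [-6, -2.3, 2.1, 0, -1], [-6, -2.3, 2.8, 0, -1], [-6, -2.3, 3.2, 0, -1], [-6, -2.3, 3.2, 0, -1]],
])

```text
clock: 2.93
ee_pos: [595.5, -259.6, 101.9]
tool_rot: [0.418, 0.909, 0.0, -0.003]
ft_force: [-0.2, 0.0, -0.8]
grip_width: 0.002
grasp_force: 0.0
```

```bash
python3 - <<'E'
from h import *
s,R,y=tool();print(s["clock"],s["ee_pos"],y)
im=viewer.read_camera("top");cv2.imwrite("pics/c1.png",cv2.resize(im[120:380,200:440],None,fx=2.2,fy=2.2)[:,:,::-1])
print(proj("top",s["ee_pos"]))
E
```

```text
2.9333 [ 595.50859264 -259.60764597  101.90249928] 40.62813465792246
[329.40148437 213.75229148]
```

View pics/c1.png

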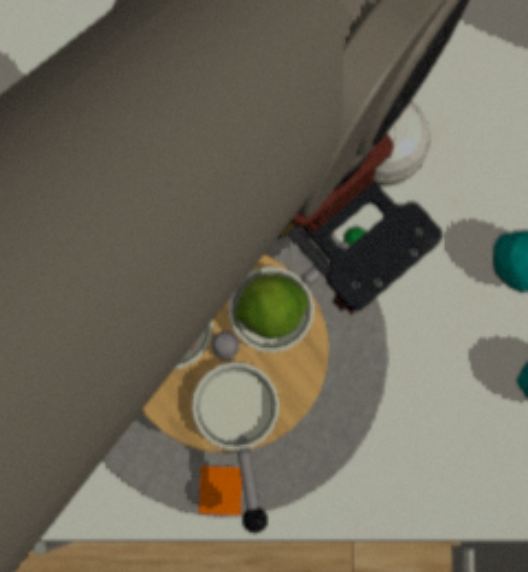

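Emit:
send_rows([
  [[0, 0, 0, 0, -1], [0, 0, 0.6, 0, -1], [0, 0, 1.2, 0, -1], [0, 0, 1.8, 0, -1], [0, 0, 2.2, 0, -1], [0, 0, 2.4, 0, -1], [0, 0, 2.4, 0, -1], [0, 0, 2.4, 0, -1]],
])

```text
clock: 3.65
ee_pos: [598.2, -262.6, 33.6]
tool_rot: [0.418, 0.908, 0.0, 0.001]
ft_force: [0.4, -0.6, 0.9]
grip_width: -0.0
grasp_force: 0.0
```

```bash
python3 - <<'E'
from h import *
s,R,y=tool();print(s["clock"],s["ee_pos"],y,s["ft_force"])
C=np.array([508.5,-219.7]);p=s["ee_pos"];print(ang(p,C),np.hypot(*(p[:2]-C)))
for a in range(-30,-106,-4):
    q=C+100*np.array([np.cos(np.radians(a)),np.sin(np.radians(a))])
    print(a,shift([*q,30]),round((y-90-a)/6,2) )
E
```

```text
3.65 [ 598.18995511 -262.57375043   33.59631995] 40.56202307438038 [ 0.38480612 -0.57229178  0.9185604 ]
-25.548814591263643 99.41049503708604
-30 [-0.11 -0.23  0.12] -3.24
-34 [-0.18 -0.45  0.12] -2.57
-38 [-0.24 -0.68  0.12] -1.91
-42 [-0.28 -0.91  0.12] -1.24
-46 [-0.3  -1.14  0.12] -0.57
-50 [-0.3  -1.37  0.12] 0.09
-54 [-0.29 -1.61  0.12] 0.76
-58 [-0.27 -1.84  0.12] 1.43
-62 [-0.22 -2.07  0.12] 2.09
-66 [-0.17 -2.29  0.12] 2.76
-70 [-0.09 -2.51  0.12] 3.43
-74 [-0.   -2.73  0.12] 4.09
-78 [ 0.1  -2.94  0.12] 4.76
-82 [ 0.22 -3.14  0.12] 5.43
-86 [ 0.35 -3.33  0.12] 6.09
-90 [ 0.5  -3.51  0.12] 6.76
-94 [ 0.65 -3.68  0.12] 7.43
-98 [ 0.82 -3.84  0.12] 8.09
-102 [ 1.   -3.99  0.12] 8.76
```

Emit:
send_rows([
  [[-0.1, -0.23, 0.1, 0, -1], [-0.18, -0.45, 0.12, 0, -1], [-0.22, -0.57, 0.12, 0, -1], [-0.24, -0.68, 0.12, 0, -1], [-0.26, -0.8, 0.12, 0.2, -1], [-0.28, -0.91, 0.12, 0.5, -1], [-0.3, -1.14, 0.12, 1.1, -1], [-0.3, -1.37, 0.12, 1.8, -1], [-0.29, -1.61, 0.12, 2.4, -1], [-0.27, -1.84, 0.12, 3.1, -1], [-0.22, -2.07, 0.12, 3.8, -1], [-0.17, -2.29, 0.12, 4.4, -1], [-0.09, -2.51, 0.12, 5.1, -1], [0, -2.73, 0.12, 5.8, -1], [0.1, -2.94, 0.12, 6.4, -1], [0.22, -3.14, 0.12, 7.1, -1], [0.35, -3.33, 0.12, 7.8, -1], [0.42, -3.42, 0.12, 8.1, -1], [0.46, -3.47, 0.12, 8.3, -1], [0.46, -3.47, 0.12, 8.3, -1]],
])

```text
clock: 5.32
ee_pos: [509.4, -319.4, 29.1]
tool_rot: [0.762, 0.648, -0.0, -0.0]
ft_force: [0.4, -0.3, 0.3]
grip_width: 0.005
grasp_force: 0.0
```

```bash
python3 - <<'E'
from h import *
s,R,y=tool();print(s["clock"],s["ee_pos"],y,s["ft_force"],s["joints"].round(2))
C=np.array([508.5,-219.7]);p=s["ee_pos"];print(ang(p,C),np.hypot(*(p[:2]-C)))
im=viewer.read_camera("top");cv2.imwrite("pics/c2.png",cv2.resize(im[180:400,200:440],None,fx=2.2,fy=2.2)[:,:,::-1])
B=(215,180,440,400)
for c in (blob(im,(60,120,50),(80,255,255),B)): q=ray("top",*c[1],42);print(c,ang(q,C),np.hypot(*(q-[*C,42])[:2]))
for a in range(-90,-178,-4):
    q=C+100*np.array([np.cos(np.radians(a)),np.sin(np.radians(a))])
    print(a,shift([*q,30]),round((y-80-a)/6,2) )
E
```

```text
5.3167 [ 509.40847294 -319.41631748   29.14226187] -9.262746909704587 [ 0.44470639 -0.25110217  0.26530032] [-0.01  0.66  0.64  1.9  -0.55  0.77  0.78]
-89.4780169726704 99.72045574478533
-90 [-0.02 -0.04 -0.03] 0.12
-94 [-0.05 -0.27 -0.03] 0.79
-98 [-0.06 -0.5  -0.03] 1.46
-102 [-0.06 -0.74 -0.03] 2.12
-106 [-0.04 -0.97 -0.03] 2.79
-110 [-0.   -1.2  -0.03] 3.46
-114 [ 0.05 -1.43 -0.03] 4.12
-118 [ 0.12 -1.65 -0.03] 4.79
-122 [ 0.2  -1.87 -0.03] 5.46
-126 [ 0.3  -2.08 -0.03] 6.12
-130 [ 0.41 -2.28 -0.03] 6.79
-134 [ 0.54 -2.48 -0.03] 7.46
-138 [ 0.68 -2.66 -0.03] 8.12
-142 [ 0.83 -2.84 -0.03] 8.79
-146 [ 0.99 -3.   -0.03] 9.46
-150 [ 1.17 -3.16 -0.03] 10.12
-154 [ 1.35 -3.3  -0.03] 10.79
-158 [ 1.55 -3.42 -0.03] 11.46
-162 [ 1.75 -3.54 -0.03] 12.12
-166 [ 1.96 -3.64 -0.03] 12.79
-170 [ 2.18 -3.72 -0.03] 13.46
-174 [ 2.4  -3.79 -0.03] 14.12
```

View pics/c2.png

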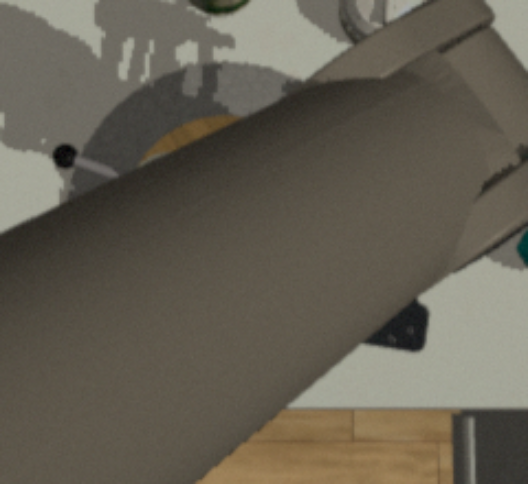

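```bash
python3 - <<'E'
from h import *
im=viewer.read_camera("scene");cv2.imwrite("pics/s2.png",cv2.resize(im[190:330,220:420],None,fx=4,fy=4)[:,:,::-1])
s,_,_=tool();print(proj("scene",s["ee_pos"]),[proj("scene",p) for p in([585.8,-312.8,42],[549.8,-106,42],[390.6,-240.3,42])])
t=viewer.read_camera("top")
C=np.array([508.5,-219.7])
for c in blob(t,(0,0,0),(179,255,35),(215,220,260,290)): q=ray("top",*c[1],42);print(c,ang(q,C),np.hypot(*(q-[*C,42])[:2]))
E
```

```text
[329.48900852 250.80939094] [array([298.69847028, 254.53197026]), array([377.31804616, 298.41571438]), array([399.69854839, 247.38784141])]
(74, array([228.9, 250.5])) 70.0472775555316 120.92849150640302
```

View pics/s2.png

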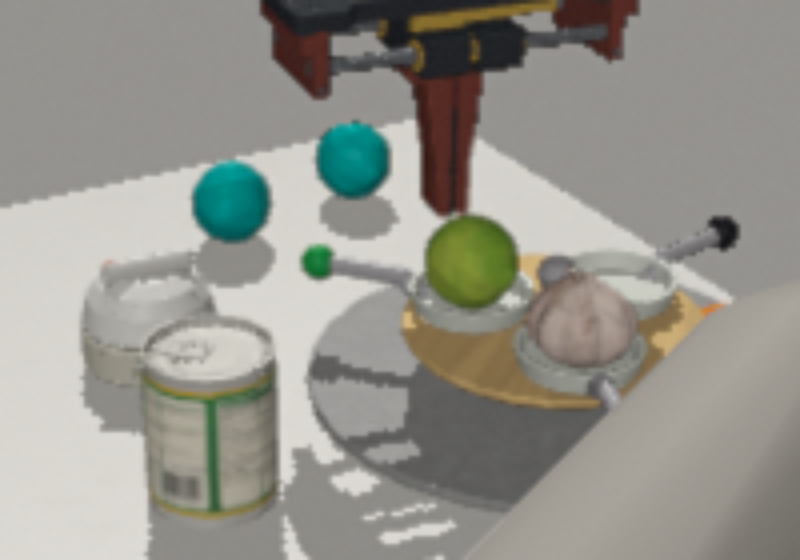

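The black ball is still at (229,251), so the carousel has not moved. The scene view shows the fingertips at about crop (445,212), above where the TCP projects, so they seem to have passed over the spoke. I'll lift, go back, and measure the tip where the scene camera sees it unobstructed.

```bash
python3 - <<'E'
from h import *
s,R,y=tool();print(shift([598,-264,30]),(y-41)/6,proj("scene",[598,-264,30]))
E
```

```text
[ 2.29  2.6  -0.03] -8.358728494651485 [305.35991533 271.72829062]
```

Emit:
send_rows([
  [[0, 0, -0.8, 0, -1], [0, 0, -1.8, 0, -1], [0, 0, -2.6, 0, -1], [0.2, 0.3, -2.7, -1, -1], [0.7, 0.8, -2.7, -2, -1], [1.2, 1.4, -2.7, -3.2, -1], [1.7, 2, -2.7, -4.4, -1], [2.1, 2.4, -2.7, -5.6, -1], [2.3, 2.6, -2.7, -6.8, -1], [2.3, 2.6, -2.7, -8, -1], [2.3, 2.6, -2.6, -8.3, -1], [2.3, 2.6, -1.8, -8.3, -1], [2.3, 2.6, -1, -8.3, -1], [2.3, 2.6, -0.4, -8.3, -1], [2.3, 2.6, 0, -8.3, -1], [2.3, 2.6, 0, -8.3, -1], [2.3, 2.6, 0, -8.3, -1]],
])

```text
clock: 6.88
ee_pos: [597.6, -263.9, 29.0]
tool_rot: [0.418, 0.908, -0.0, -0.0]
ft_force: [-1.0, -0.1, 0.8]
grip_width: 0.003
grasp_force: 0.0
```

```bash
python3 - <<'E'
from h import *
s,R,y=tool();print(s["clock"],s["ee_pos"],y,proj("scene",s["ee_pos"]),s["ft_force"])
im=viewer.read_camera("scene");cv2.imwrite("pics/s3.png",cv2.resize(im[190:310,240:400],None,fx=5,fy=5)[:,:,::-1])
h=cv2.cvtColor(im,cv2.COLOR_RGB2HSV);m=cv2.inRange(h,np.array((0,120,30)),np.array((8,255,140)))
v,u=np.nonzero(m[200:300,270:345]);print(v.max()+200,[ (a+200,u[v==a].min()+270,u[v==a].max()+270) for a in range(v.max()-8,v.max()+1) if (v==a).any()])
E
```

```text
6.8833 [ 597.6295372  -263.91146543   29.00500967] 40.58719653399523 [305.55518682 272.16552154] [-0.9518226  -0.12030241  0.84202808]
263 [(255, np.int64(300), np.int64(312)), (256, np.int64(300), np.int64(312)), (257, np.int64(300), np.int64(312)), (258, np.int64(300), np.int64(312)), (259, np.int64(300), np.int64(312)), (260, np.int64(301), np.int64(312)), (261, np.int64(301), np.int64(310)), (262, np.int64(303), np.int64(310)), (263, np.int64(309), np.int64(310))]
```

View pics/s3.png

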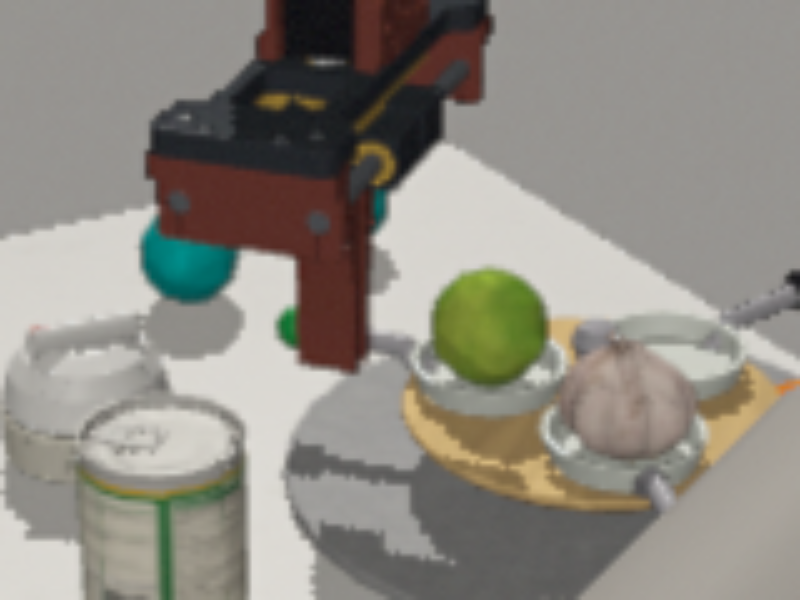

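The tips are at row 263 where the TCP at z = 29 should be at row 272. The real tips sit about 20 mm above the reported TCP, which is above the spoke. I'll go 19 mm lower and verify the tip again.

Emit:
send_rows([
  [[0, 0, 0.2, 0, -1], [0, 0, 0.4, 0, -1], [0, 0, 0.55, 0, -1], [0, 0, 0.63, 0, -1], [0, 0, 0.63, 0, -1], [0, 0, 0.63, 0, -1]],
])

```text
clock: 7.43
ee_pos: [597.6, -263.9, 10.1]
tool_rot: [0.418, 0.908, -0.0, -0.0]
ft_force: [0.6, -0.3, -0.2]
grip_width: 0.009
grasp_force: 0.0
```

```bash
python3 - <<'E'
from h import *
s,R,y=tool();print(s["clock"],s["ee_pos"],y,proj("scene",s["ee_pos"]),s["ft_force"])
im=viewer.read_camera("scene")
h=cv2.cvtColor(im,cv2.COLOR_RGB2HSV);m=cv2.inRange(h,np.array((0,120,30)),np.array((8,255,140)))
v,u=np.nonzero(m[200:300,270:345]);print(v.max()+200,[ (a+200,u[v==a].min()+270,u[v==a].max()+270) for a in range(v.max()-5,v.max()+1) if (v==a).any()])
n=s["ee_pos"]+R[:,1]*13
for z in (10,20,30,35,40,50):print(z,proj("scene",[*n[:2],z]))
C=np.array([508.5,-219.7])
for a in range(-28,-106,-4):
    q=C+100*np.array([np.cos(np.radians(a)),np.sin(np.radians(a))])
    print(a,shift([*q,10]),round((y-80-a)/6,2) )
E
```

```text
7.4333 [ 597.55231067 -263.87454903   10.12723442] 40.569980736737456 [305.61272825 280.88586294] [ 0.58807167 -0.26859041 -0.20586474]
272 [(267, np.int64(301), np.int64(312)), (268, np.int64(301), np.int64(312)), (269, np.int64(301), np.int64(312)), (270, np.int64(301), np.int64(311)), (271, np.int64(303), np.int64(310)), (272, np.int64(308), np.int64(310))]
10 [303.21446642 284.19054982]
20 [303.19630327 279.54642889]
30 [303.17796313 274.85705365]
35 [303.16872588 272.49518845]
40 [303.15944341 270.12175939]
50 [303.14074144 265.33986833]
-28 [-0.05 -0.08  0.01] -1.91
-32 [-0.13 -0.3   0.01] -1.24
-36 [-0.19 -0.53  0.01] -0.57
-40 [-0.23 -0.75  0.01] 0.09
-44 [-0.26 -0.98  0.01] 0.76
-48 [-0.28 -1.22  0.01] 1.43
-52 [-0.28 -1.45  0.01] 2.09
-56 [-0.26 -1.68  0.01] 2.76
-60 [-0.22 -1.91  0.01] 3.43
-64 [-0.17 -2.14  0.01] 4.09
-68 [-0.11 -2.36  0.01] 4.76
-72 [-0.02 -2.58  0.01] 5.43
-76 [ 0.07 -2.79  0.01] 6.09
-80 [ 0.18 -3.    0.01] 6.76
-84 [ 0.31 -3.19  0.01] 7.43
-88 [ 0.45 -3.38  0.01] 8.09
-92 [ 0.6  -3.55  0.01] 8.76
-96 [ 0.76 -3.72  0.01] 9.43
-100 [ 0.94 -3.87  0.01] 10.09
-104 [ 1.12 -4.02  0.01] 10.76
```

Emit:
send_rows([
  [[0, 0, 0.1, 0, -1], [-0.05, -0.1, 0.2, 0, -1], [-0.13, -0.3, 0.2, 0, -1], [-0.17, -0.42, 0.2, 0, -1], [-0.19, -0.53, 0.2, 0, -1], [-0.21, -0.64, 0.2, 0, -1], [-0.23, -0.75, 0.2, 0.1, -1], [-0.25, -0.87, 0.2, 0.4, -1], [-0.26, -0.98, 0.2, 0.7, -1], [-0.28, -1.22, 0.2, 1.4, -1], [-0.28, -1.45, 0.2, 2.1, -1], [-0.26, -1.68, 0.2, 2.8, -1], [-0.22, -1.91, 0.2, 3.4, -1], [-0.17, -2.14, 0.2, 4.1, -1], [-0.14, -2.25, 0.2, 4.4, -1], [-0.12, -2.3, 0.2, 4.6, -1], [-0.12, -2.3, 0.2, 4.6, -1]],
])

```text
clock: 8.9
ee_pos: [547.3, -311.7, 4.3]
tool_rot: [0.623, 0.782, -0.0, 0.0]
ft_force: [0.1, 0.2, 0.8]
grip_width: 0.005
grasp_force: 0.0
```

```bash
cat > m.py <<'E'
from h import *
import sys
s,R,y=tool();C=np.array([508.5,-219.7]);p=s["ee_pos"]
print(s["clock"],p,"yaw",y,"finger ang,r",ang(p,C),np.hypot(*(p[:2]-C)),s["ft_force"].round(1),s["joints"].round(2))
t=viewer.read_camera("top")
B=(200,180,400,380)
for n,b in (("green",blob(t,(60,120,40),(80,255,255),B)),("black",blob(t,(0,0,0),(179,255,38),B))):
    for c in b:
        q=ray("top",*c[1],42);d=np.hypot(*(q[:2]-C))
        if 105<d<135 and c[0]<150: print(n,c,round(ang(q,C),1),round(d,1))
sc=viewer.read_camera("scene")
for c in blob(sc,(60,120,40),(80,255,255),(270,200,460,330)):
    q=ray("scene",*c[1],42);print("scene green",c,round(ang(q,C),1),round(np.hypot(*(q[:2]-C)),1))
a0,a1=map(float,sys.argv[1:3])
for a in np.arange(a0,a1-.1,-4):
    q=C+100*np.array([np.cos(np.radians(a)),np.sin(np.radians(a))])
    print(a,shift([*q,4]),round((y-80-a)/6,2))
E
python3 m.py -68 -152
```

```text
8.9 [ 547.34858973 -311.73738763    4.29511094] yaw 12.921557171074188 finger ang,r -67.11559880892207 99.90041864453703 [0.1 0.2 0.8] [ 0.04  0.71  0.54  1.83 -0.51  0.74  1.08]
black (77, array([249.2, 221.6])) 43.8 120.5
-68.0 [-0.02 -0.07  0.01] 0.15
-72.0 [-0.05 -0.3   0.01] 0.82
-76.0 [-0.06 -0.53  0.01] 1.49
-80.0 [-0.06 -0.76  0.01] 2.15
-84.0 [-0.04 -0.99  0.01] 2.82
-88.0 [ 0.   -1.22  0.01] 3.49
-92.0 [ 0.05 -1.45  0.01] 4.15
-96.0 [ 0.12 -1.67  0.01] 4.82
-100.0 [ 0.21 -1.89  0.01] 5.49
-104.0 [ 0.3  -2.1   0.01] 6.15
-108.0 [ 0.42 -2.31  0.01] 6.82
-112.0 [ 0.54 -2.5   0.01] 7.49
-116.0 [ 0.68 -2.69  0.01] 8.15
-120.0 [ 0.84 -2.86  0.01] 8.82
-124.0 [ 1.   -3.03  0.01] 9.49
-128.0 [ 1.18 -3.18  0.01] 10.15
-132.0 [ 1.36 -3.32  0.01] 10.82
-136.0 [ 1.56 -3.44  0.01] 11.49
-140.0 [ 1.76 -3.56  0.01] 12.15
-144.0 [ 1.97 -3.66  0.01] 12.82
-148.0 [ 2.19 -3.74  0.01] 13.49
-152.0 [ 2.41 -3.81  0.01] 14.15
```

It's turning now: 26° so far, with the spoke 9° ahead of the finger. I'll keep going along the arc.

Emit:
send_rows([
  [[-0.04, -0.18, 0, 0.4, -1], [-0.06, -0.4, 0, 1.1, -1], [-0.06, -0.64, 0, 1.8, -1], [-0.05, -0.88, 0, 2.5, -1], [-0.02, -1.1, 0, 3.1, -1], [0.02, -1.33, 0, 3.8, -1], [0.08, -1.56, 0, 4.5, -1], [0.16, -1.78, 0, 5.1, -1], [0.25, -2, 0, 5.8, -1], [0.36, -2.2, 0, 6.5, -1], [0.48, -2.4, 0, 7.1, -1], [0.61, -2.6, 0, 7.8, -1], [0.76, -2.78, 0, 8.5, -1], [0.92, -2.95, 0, 9.1, -1], [1.09, -3.1, 0, 9.8, -1], [1.27, -3.25, 0, 10.5, -1], [1.36, -3.32, 0, 10.8, -1], [1.42, -3.36, 0, 11, -1], [1.42, -3.36, 0, 11, -1]],
])

```text
clock: 10.58
ee_pos: [439.9, -292.3, 4.2]
tool_rot: [0.948, 0.318, -0.0, -0.0]
ft_force: [-0.1, -0.0, 0.1]
grip_width: 0.009
grasp_force: 0.0
```

```bash
python3 m.py -134 -178
```

```text
10.5833 [ 439.86056481 -292.30861216    4.21374805] yaw -52.974906810420705 finger ang,r -133.39036884908185 99.91687856857523 [-0.1 -0.   0.1] [-0.15  0.69  0.83  2.09 -0.8   0.71  0.28]
black (66, array([331.2, 206.4])) -21.7 120.3
black (88, array([224.1, 288.2])) 98.1 120.4
scene green (26, array([375.5, 239.3])) -142.1 125.1
-134.0 [-0.01 -0.05  0.01] 0.17
-138.0 [-0.03 -0.28  0.01] 0.84
-142.0 [-0.05 -0.51  0.01] 1.5
-146.0 [-0.04 -0.74  0.01] 2.17
-150.0 [-0.02 -0.97  0.01] 2.84
-154.0 [ 0.02 -1.2   0.01] 3.5
-158.0 [ 0.07 -1.43  0.01] 4.17
-162.0 [ 0.14 -1.65  0.01] 4.84
-166.0 [ 0.22 -1.87  0.01] 5.5
-170.0 [ 0.32 -2.08  0.01] 6.17
-174.0 [ 0.43 -2.28  0.01] 6.84
-178.0 [ 0.56 -2.48  0.01] 7.5
```

Emit:
send_rows([
  [[-0.02, -0.16, 0, 0.5, -1], [-0.04, -0.39, 0, 1.1, -1], [-0.05, -0.62, 0, 1.8, -1], [-0.03, -0.85, 0, 2.5, -1], [0, -1.08, 0, 3.1, -1], [0.04, -1.31, 0, 3.8, -1], [0.1, -1.54, 0, 4.5, -1], [0.18, -1.76, 0, 5.1, -1], [0.25, -1.92, 0, 5.7, -1], [0.3, -2.03, 0, 6, -1], [0.34, -2.12, 0, 6.3, -1], [0.34, -2.12, 0, 6.3, -1], [0.34, -2.12, 0, 6.3, -1]],
])

```text
clock: 11.77
ee_pos: [409.9, -235.7, 4.2]
tool_rot: [1.0, -0.006, -0.0, -0.0]
ft_force: [-0.7, -0.2, -0.1]
grip_width: 0.005
grasp_force: 0.0
```

```bash
python3 m.py -166 -178; python3 - <<'E'
from h import *
C=np.array([508.5,-219.7]);t=viewer.read_camera("top")
for c in blob(t,(2,150,50),(16,255,255),(280,320,325,365)): q=ray("top",*c[1],6);print("orange",c,q,ang(q,C),proj("top",[390.5,-219.7,6]))
E
```

```text
11.7667 [ 409.90743778 -235.71481222    4.23767338] yaw -90.7138986053975 finger ang,r -170.7737821916314 99.88477129394427 [-0.7 -0.2 -0.1] [-0.35  0.72  0.99  2.22 -0.97  0.74 -0.26]
black (73, array([234.2, 239.8])) 61.3 120.8
black (69, array([368.6, 237.7])) -58.8 120.0
scene green (38, array([407.2, 250.5])) -179.1 121.7
-166.0 [0.06 0.27 0.01] -0.79
-170.0 [0.01 0.04 0.01] -0.12
-174.0 [-0.03 -0.19  0.01] 0.55
-178.0 [-0.05 -0.42  0.01] 1.21
```

Emit:
send_rows([
  [[-0.01, -0.06, 0, 0.2, -1], [-0.02, -0.12, 0, 0.4, -1], [-0.03, -0.18, 0, 0.5, -1], [-0.03, -0.18, 0, 0.5, -1], [-0.03, -0.18, 0, 0.5, -1], [-0.03, 0.1, 0, 0.5, -1], [-0.03, 0.5, 0, 0.5, -1], [-0.03, 0.8, 0, 0.5, -1], [-0.03, 1, 0, 0.5, -1], [-0.03, 1, -0.5, 0.5, -1], [-0.03, 1, -1.5, 0.5, -1], [-0.03, 1, -2.5, 0.5, -1], [-0.03, 1, -3.5, 0.5, -1], [-0.03, 1, -4.5, 0.5, -1], [-0.03, 1, -5.5, 0.5, -1], [-0.03, 1, -6, 0.5, -1], [-0.03, 1, -6, 0.5, -1]],
])

```text
clock: 13.33
ee_pos: [409.6, -267.3, 187.1]
tool_rot: [0.999, -0.034, 0.002, 0.001]
ft_force: [0.2, 0.0, 0.5]
grip_width: 0.004
grasp_force: 0.0
```

```bash
python3 m.py -170 -170;  python3 - <<'E'
from h import *
s,R,y=tool();print(R.round(2),shift([480,150,200]))
E
```

```text
13.3333 [ 409.61074318 -267.34801149  187.055685  ] yaw -93.85259508950904 finger ang,r -154.27374334738866 109.76984155317996 [0.2 0.  0.5] [-0.58  0.53  1.4   2.06 -0.6   1.07 -0.52]
black (76, array([236.5, 236.4])) 58.3 120.6
black (68, array([370.5, 241.1])) -61.7 119.8
scene green (38, array([409.4, 251.8])) 177.7 121.7
-170.0 [-0.02 -0.95  6.  ] -0.64
[[ 1.   -0.07  0.  ]
 [-0.07 -1.    0.  ]
 [ 0.   -0.   -1.  ]] [  1.46 -13.98  -0.52]
```

Emit:
send_rows([
  [[0.2, -0.5, -0.2, -0.5, -1], [0.6, -1.5, -0.4, -1.2, -1], [1, -2.5, -0.5, -2, -1], [1.4, -3.5, -0.5, -2.8, -1], [1.5, -4.5, -0.5, -3.6, -1], [1.5, -5.5, -0.5, -4.4, -1], [1.5, -6.5, -0.5, -5.2, -1], [1.5, -7.5, -0.5, -6, -1], [1.5, -8.5, -0.5, -6, -1], [1.5, -9.5, -0.5, -6, -1], [1.5, -10.5, -0.5, -6, -1], [1.5, -11.5, -0.5, -6, -1], [1.5, -12.5, -0.5, -6, -1], [1.5, -13.5, -0.5, -6, -1], [1.5, -14, -0.5, -6, -1], [1.5, -14, -0.5, -6, -1], [1.5, -14, -0.5, -6, -1]],
])

```text
clock: 14.85
ee_pos: [480.8, 149.6, 198.4]
tool_rot: [0.961, 0.277, -0.001, 0.001]
ft_force: [0.3, -0.9, 0.2]
grip_width: 0.003
grasp_force: 0.0
```

```bash
python3 m.py 0 10; python3 - <<'E'
from h import *
C=np.array([508.5,-219.7]);t=viewer.read_camera("top")
for c in blob(t,(2,150,50),(16,255,255),(280,320,325,365)): q=ray("top",*c[1],6);print("orange",c,q,ang(q,C))
cv2.imwrite("pics/c4.png",cv2.resize(t[140:380,200:400],None,fx=2.5,fy=2.5)[:,:,::-1])
E
```

```text
14.85 [480.78921695 149.62662288 198.37980209] yaw -57.80131019916867 finger ang,r 94.29089444553661 370.36474166242783 [ 0.3 -0.9  0.2] [-1.43  0.52  1.37  2.01 -0.58  1.09 -0.81]
green (80, array([298.9, 357.4])) 178.0 120.2
black (75, array([236.4, 236.4])) 58.3 120.7
black (71, array([370.6, 241.1])) -61.7 120.0
scene green (38, array([409.4, 251.8])) 177.7 121.7
orange (134, array([293.4, 342.3])) [ 410.00476047 -205.69335137    6.        ] 171.90644283138553
orange (152, array([306. , 342.5])) [ 409.7147697  -225.44260018    6.        ] -176.6730160941155
```

View pics/c4.png

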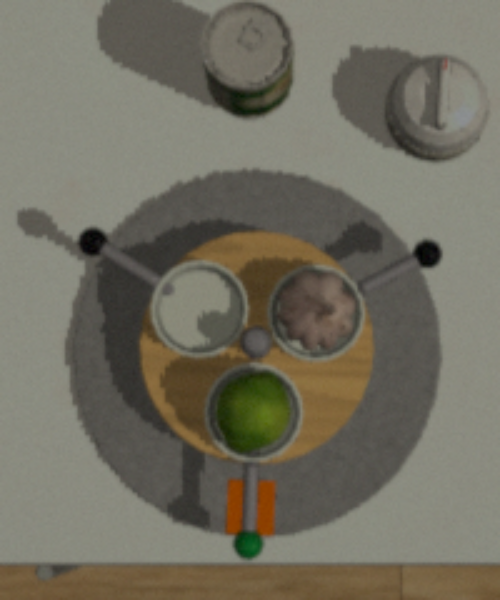

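The green spoke is at 178.1° and the mark's centre, from its orange edges at crop 227 to 275, is at about 178.2°. The lime and garlic are in their dishes, the tin and timer haven't moved, and the arm is clear.

```bash
python3 -c "
from plant import r
print(r.close_job())"
```

```text
the job is handed in; nothing more can be done
None
```

The green spoke stands over the orange mark, within about 0.5° by the last top view. The lime and garlic are still in their dishes, the tin and timer stand where they were, and the job was handed in at about 15 s with the arm clear.

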